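# Open the safety-capped cleaner jug

## Task

The jug of concentrated cleaner on the worktop has its measuring cup parked upside down over a child-safety cap: lift the cup off and stand it, still upside down, on the worktop beside the jug. Then press the cap down against its spring and, keeping it pressed, twist it about a sixth of a turn anticlockwise (seen from above) until it comes free, lift it off and finish holding it level about five centimetres straight above the open neck, so that it drips back into the jug. The jug stays standing where it is throughout, and the things round it are left alone.

Things in the scene. Friction and masses are not known exactly. Their poses are not given: they have to be found in the camera images.
- jug: Full plain whitish plastic jug, 1.3 to 2.2 kg, loose but kept in place by its weight: footprint 90 mm (its x) by 136 mm (its y). Its shoulder slopes up to a round neck 22 mm off centre towards its -y; a loop handle over the +y shoulder reaches 167 mm high. Origin: centre of the underside; z up.
- neck (a point): Centre of the jug's open mouth, on the neck axis, 200 mm above the jug's underside; axes as the jug's. The neck, 28 mm in diameter, carries three locking ledges 38 mm across, with hooks 3 mm deep that hold the cap's lugs. Shoulder and handle stay at least 28 mm below this point, 33 mm at 25 to 45 mm from the axis.
- cap: White round ribbed push-and-turn safety cap, 49 mm diameter, 27 mm high, 40 g; grip it round the sides, near the top. Origin: centre of its open lower edge, z up along its axis. Locked, this lies 14 mm below point neck, with its x along the jug's x (play 0.15 rad). Pressed in 3.5 mm or more (best fully), it turns anticlockwise from above (positive about z); otherwise it is locked.
- cap_top (a point): Middle of the cap's flat top, 27 mm above its origin. Spring under it: about 4 N at rest, 1.5 N more per mm, to a stop 5 mm in (about 11 N); no harder push is needed. Turned 0.85 to 1.2 rad from locked it can be lifted straight off (stop at about 1.25 rad); let up there, it rises 2 mm.
- measuring_cup: Clear plastic measuring cup, 44 mm high, 59 mm diameter at its closed end and 66 mm at its rim, walls 2 mm, 30 g. At the start it is upside down over the cap, its closed end (2.5 mm thick) resting on the cap's top, so that its top stands 15.5 mm above point neck. Origin: centre of its rim (now its lower edge); z points from the rim to the closed end, upward at the start.
- polish_tin: Bystander: low round tin with a tan lid, 65 mm diameter, 29 mm high, behind the jug. Origin: centre of the underside.
- stain_dropper: Bystander: small dark dropper bottle, 34 mm diameter, 102 mm high, behind the jug. Origin: centre of the underside.
- scrub_brush: Bystander: wooden scrubbing brush, 57 x 150 x 43 mm, to the left of the jug; long along its y. Origin: centre of the underside.

How it is judged (in metres and radians):
On the way, in this order (a step that is already met when the one before it is completed fails the run):
1. the measuring cup stands upside down on the worktop, let go, with the cap still locked on the jug (height (world z) of measuring_cup below 0.006 m and angle between measuring_cup's own z axis and vertical below 0.1 rad and contact force between measuring_cup and the fingers below 0.05 N and linear speed of measuring_cup below 0.02 m/s and distance between cap and neck below 0.018 m), for 0.2 s.
2. the cap is pressed in and turned anticlockwise out of its lock (z of cap in the frame of neck below -0.0157 m and horizontal distance between cap and neck below 0.004 m and angle between the x axis of cap and the x axis of jug, either way round above 0.35 rad).
At the end, for the whole second after the job is handed in: The fingers hold the cap still, level (0.25 rad) and free, its lower edge 20 to 100 mm above the mouth and within 25 mm of the neck axis; the jug stands upright within 30 mm of its place; the cup stands upside down on the worktop, let go, within 350 mm of the jug (z of cap in the frame of neck between 0.02 and 0.1 m and horizontal distance between cap and neck below 0.025 m and angle between cap's own z axis and vertical below 0.25 rad and contact force between cap and the fingers above 1 N and contact force between cap and jug below 0.05 N and linear speed of cap below 0.02 m/s and height (world z) of jug below 0.004 m and angle between jug's own z axis and vertical below 0.05 rad and distance of jug from where it was at the start of the episode below 0.03 m and height (world z) of measuring_cup between -0.01 and 0.006 m and angle between measuring_cup's own z axis and vertical below 0.1 rad and contact force between measuring_cup and the arm below 0.05 N and contact force between measuring_cup and the fingers below 0.05 N and horizontal distance between measuring_cup and jug below 0.35 m); the arm keeps its last pose, push and grip.
It fails at once if the jug is lifted, tipped or dragged away (height (world z) of jug above 0.012 m or angle between jug's own z axis and vertical above 0.15 rad or distance of jug from where it was at the start of the episode above 0.04 m).
It fails at once if a bystander is moved more than 20 mm (distance of any of polish_tin, stain_dropper, scrub_brush from where it was at the start of the episode above 0.02 m).
It also fails if it takes over 51 s, if anything falls off the work surface, if the arm or the gripper's body presses on something with over 40 N, if the wrist force passes 120 N, or if a joint passes its speed limit or range.

## Robot

A 6-joint arm with a two-finger parallel gripper is mounted at the origin on a cart in front of the work surface, level with it; the furniture and walls round the work are solid. World frame = base frame: x ahead of the robot, y to its left, z up, the work surface at z = 0. Lengths are in mm, angles in rad, forces in N, time in s.
With the tool pointing down it reaches from about 275 to 750 mm from the base axis. Payload 10.2 kg.
Tool frame: the origin (TCP) lies at the very end of the fingers, on their centre line; the grasp point (between the pads) lies 19 mm behind it; z points along the fingers, y is the line along which they close (so a half turn about z gives the same grasp; the last joint's range is limited). The gripper opens to 85 mm and grips with 20 to 120 N. Pads are 22 mm wide; open, the fingers measure 114 mm over their backs; the gripper's body (76 mm by 85 mm) begins 54 mm behind the grasp point. The pads swing forward as they close: fully open they stand 13 mm farther back than shut.
Start: joints at [-1.446, 0.313, 1.498, -0, 1.331, -0.223], TCP at [178.923, -493.576, 231.294] pointing down, gripper open.
Joint ranges: [-2.94, 2.94], [-0.97, 2.17], [0.19, 2.56], [-1.23, 4.37], [0.02, 3.11], [-2.88, 2.88]. Speed limits (rad/s): [2.39, 2.39, 3.01, 3.14, 3.14, 3.14].

## Interface

Orientations are given as a unit quaternion [w, x, y, z].
In Python, from rig import * gives the robot as it stands. The module is installed in compiled form; this text tells all that it offers.
- The arm moves only by the shell command python3 -m crank 'ROWS' [FORCE]. ROWS is JSON, a list that holds one entry, the list of rows, each a list of 7 numbers: the shift along the tool's x, y, z in units of 25 mm (1.0 is 25 mm), then the turn, a rotation vector about the tool's x, y, z in units of 8 degrees (1.0 is 8 degrees), then the finger opening in mm, from 0 to 85.4. A call has exactly 8 rows; each row shifts and turns the commanded pose from where the row before left it, along the tool's axes as they then stand; what a row does not reach is not made up. A row lasts 1/10 s, in which the tool goes at most 50 mm and 8.59 degrees, less where a joint would pass 70% of its speed; a pose out of reach is approached as far as the arm can. A call is refused whole if a number of a shift passes 1 or a number of a turn 1, either way. A call with a gripper value outside its range is refused whole. The fingers move at their own pace and stop on an object; FORCE is the grip in N (left out, the last holds). Time passes only in rows, so rows that do not move let the fingers close, or fill a call up. It gives the time, the measured TCP pose, the force, the opening and the grip force at its end, in the units of the state.
- sense(): the state, without advancing time (a new reading comes with each control period).
- capture(name): name is "scene" or "top"; returns the picture (400x640x3 uint8, blue, green, red); there is no depth.
- camera_model(name): a dict with "fx", "fy", "cx", "cy" (pixels), "world_from_camera" (4x4, takes a point from camera to world coordinates). Camera axes: x right, y up, looking along -z (the intrinsics and any distortion apply to the point x, -y, -z); pixel columns grow to the right and rows downward; lengths in mm; the calibration is good to about 2 mm. A picture is of the moment at which its call begins. camera_model takes no time and is no camera call.
- finish_job(): hands the job in; it is judged then, once.
The state is a dict: "time_s": time; "joints": joint angles; "dq": joint speeds; "tau": joint torques, N m; "eef_pos": TCP position; "ee_rot": TCP orientation; "force": force on the tool from outside, world axes, zero at the start; "wrist_torque": the same for the moment, N m; "grip_width": opening from 0.0 (shut) to 1.0 (fully open); "grip_force": force on a finger pad.
Only numpy, scipy, OpenCV 4.12 (cv2) and the standard library are available. Lean on these libraries where they do the work, as an engineer would, in place of code of your own. Each camera call takes 0.05 s, during which the arm holds its last target. There are 200 camera calls.

## Working session

There is one attempt and no reset: what is moved stays moved. The work goes in short steps, Python scripts to look and compute and a shell command to move; the robot and the scene stay as the last step left them, time stands still between calls to the robot, and variables do not carry over. Pictures are saved under pics/ and viewed, at most 10 in all, crops included, and the job is handed in when it is done.

```bash
mkdir -p pics
python3 - <<'E'
from rig import *
import cv2,numpy as np
s=sense();print(s)
for n in("scene","top"):
    cv2.imwrite(f"pics/{n}0.png",capture(n));m=camera_model(n);print(n,{k:(np.round(v,3).tolist() if not isinstance(v,dict) else v) for k,v in m.items()})
E
```

```text
{'time_s': 0.0, 'joints': array([-1.44640882e+00,  3.13428168e-01,  1.49841358e+00, -3.33442807e-05,
        1.33096343e+00, -2.23422492e-01]), 'dq': array([ 0.00044213,  0.0013705 , -0.00060715,  0.0024162 ,  0.00138421,
       -0.00119859]), 'tau': array([ 2.03071097e-03, -4.12258601e+01, -2.59743369e+01, -7.41678036e-05,
        4.05945611e-03,  1.64091563e-05]), 'eef_pos': array([ 178.87964321, -493.32912632,  230.7550824 ]), 'ee_rot': array([-6.06318840e-04,  9.84915729e-01,  1.73033633e-01,  1.38355396e-05]), 'force': array([-0.13096624, -0.74608571, -0.52273175]), 'wrist_torque': array([-0.02803816, -0.00278596, -0.02696008]), 'grip_force': 0.0, 'grip_width': 0.9985311292110867}
scene {'fx': 495.613, 'fy': 495.613, 'cx': 325.986, 'cy': 192.099, 'world_from_camera': [[-0.856, 0.376, -0.355, 237.324], [-0.517, -0.616, 0.594, 584.447], [0.005, 0.692, 0.722, 872.475], [0.0, 0.0, 0.0, 1.0]]}
top {'fx': 505.433, 'fy': 505.433, 'cx': 320.522, 'cy': 198.959, 'world_from_camera': [[0.029, 0.983, -0.183, 450.122], [-1.0, 0.03, -0.001, -13.561], [0.005, 0.182, 0.983, 969.743], [0.0, 0.0, 0.0, 1.0]]}
```

View pics/scene0.png

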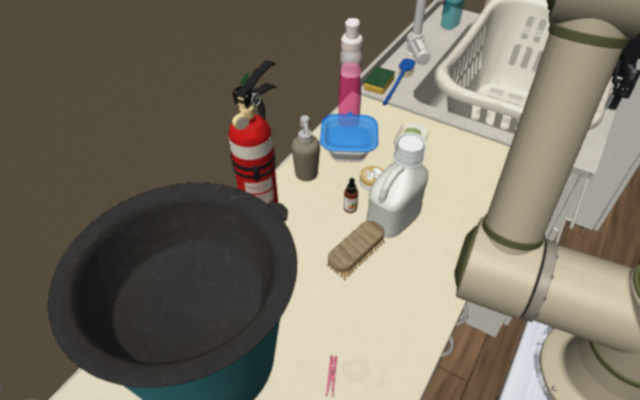

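View pics/top0.png

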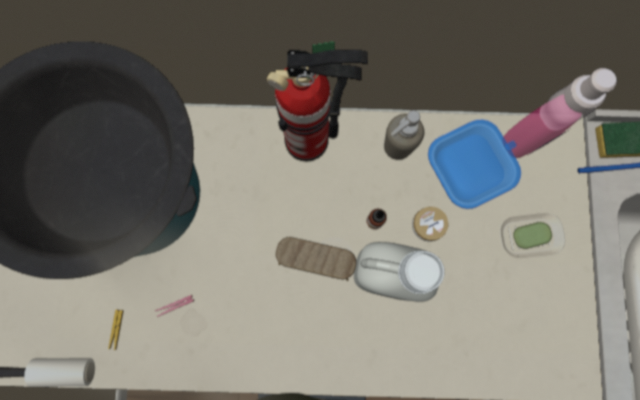

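The scene view shows the jug (neck and cup at about (410,150)) with the brush on its handle side at (357,248). The top view shows the cup at (422,271), the jug spanning about 356–441 × 243–300, the tin at (431,223), the dropper at (376,217), and free worktop at lower right, about (480,320).

```bash
python3 - <<'E'
import cv2,numpy as np
a=cv2.imread('pics/scene0.png')[120:245,340:450];b=cv2.imread('pics/top0.png')[225:315,340:460]
a=cv2.resize(a,None,fx=4,fy=4,interpolation=cv2.INTER_CUBIC);b=cv2.resize(b,None,fx=3,fy=3,interpolation=cv2.INTER_CUBIC)
c=np.zeros((500,800,3),np.uint8);c[:a.shape[0],:440]=a;c[:270,440:800]=b;cv2.imwrite('pics/crop0.png',c)
E
cat > h.py <<'E'
from rig import *
import cv2,numpy as np
M={n:camera_model(n) for n in("scene","top")}
def ray(n,u,v):
    m=M[n];T=np.array(m["world_from_camera"]);d=np.array([(u-m["cx"])/m["fx"],-(v-m["cy"])/m["fy"],-1.])
    return T[:3,3],T[:3,:3]@d
def plane(n,u,v,z):
    o,d=ray(n,u,v);return o+d*(z-o[2])/d[2]
def proj(n,p):
    m=M[n];T=np.array(m["world_from_camera"]);c=T[:3,:3].T@(np.asarray(p,float)-T[:3,3])
    return np.array([m["cx"]+m["fx"]*c[0]/-c[2],m["cy"]+m["fy"]*c[1]/c[2]])
E
```

```text
(no output)
```

View pics/crop0.png

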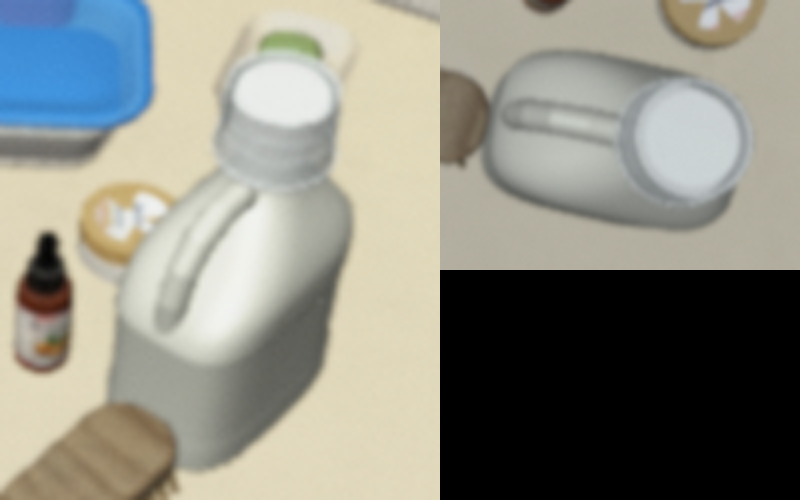

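The crop shows the cup's closed end as a bright disc at about (411,145) in the scene view and (422.7,271.7) in the top view. The jug is turned a little clockwise, with its handle towards +y.

Run:
```python
from h import *
for n,(u,v) in dict(scene=(411,145.2),top=(422.7,271.7)).items(): print(n,plane(n,u,v,215.5))
o1,d1=ray("scene",411,145.2);o2,d2=ray("top",422.7,271.7)
d1/=np.linalg.norm(d1);d2/=np.linalg.norm(d2)
s=np.linalg.lstsq(np.c_[d1,-d2],o2-o1,rcond=None)[0];print("tri",o1+s[0]*d1,o2+s[1]*d2)
# bright disc fit
im=capture("top")[225:315,340:460];g=cv2.cvtColor(im,cv2.COLOR_BGR2GRAY)
h=cv2.cvtColor(im,cv2.COLOR_BGR2HSV)
for t in (185,195,205):
    k,l,st,c=cv2.connectedComponentsWithStats((g>t).astype(np.uint8))
    for i in range(1,k):
        if st[i,4]>200: print(t,st[i],c[i]+[340,225])
f=lambda x,y:(340+(x-440)/3,225+y/3)
for a,b,z in (((500,203),(690,228),110),((545,52),(660,68),150),((515,112),(610,130),160)):
    p,q=plane("top",*f(*a),z),plane("top",*f(*b),z);d=p-q;print("yaw",np.arctan2(-d[0],d[1]),p,q)
for nm,px,z in(("tin",(431,223),29),("dropper",(376,217),100),("brush",(353,263),30),("soap",(520,250),30)): print(nm,plane("top",*px,z))
```

```text
scene [ 481.82309895 -158.15901861  215.5       ]
top [ 485.32462859 -167.4980983   215.5       ]
tri [ 485.60347315 -169.64098511  205.34203489] [ 485.79895677 -169.57229151  205.33713859]
185 [ 66  29  34  36 905] [422.17348066 271.27734807]
195 [ 67  30  32  33 794] [422.78967254 271.14357683]
205 [ 69  32  29  29 657] [423.11111111 271.10350076]
yaw -0.09936654841076396 [452.35837785 -83.80660097 110.        ] [ 441.79860108 -189.72755038  110.        ]
yaw -0.10874730531250572 [ 533.37209504 -103.68224745  150.        ] [ 526.57362197 -165.9518584   150.        ]
yaw -0.15686067446332386 [499.9763491  -86.96318978 160.        ] [ 491.99214896 -137.44498211  160.        ]
tin [ 585.17860385 -221.836548     29.        ]
dropper [ 582.62930206 -110.48650365  100.        ]
brush [506.09510044 -76.58578435  30.        ]
soap [ 539.36442155 -386.72125561   30.        ]
```

Run:
```python
from h import *
for n,(x,y,w,hh) in dict(scene=(385,125,50,50),top=(390,240,60,60)).items():
    g=cv2.GaussianBlur(cv2.cvtColor(capture(n)[y:y+hh,x:x+w],cv2.COLOR_BGR2GRAY),(3,3),0)
    for t in (195,205,215):
        k,l,st,c=cv2.connectedComponentsWithStats((g>t).astype(np.uint8))
        for i in range(1,k):
            if st[i,4]>150: p=c[i]+[x,y];print(n,t,st[i],p,plane(n,*p,213))
for n in M: # expected projected extents of cap top
    q=np.array([proj(n,(485+24.5*np.cos(a),-167+24.5*np.sin(a),213)) for a in np.arange(0,6.3,.1)]);print(n,q.min(0),q.max(0))
    q=np.array([proj(n,(485+33*np.cos(a),-167+33*np.sin(a),171.5)) for a in np.arange(0,6.3,.1)]);print(n,'rim',q.min(0),q.max(0))
```

```text
scene 195 [   0    0   50   50 1408] [411.41761364 143.23863636] [ 484.56083549 -167.01973107  213.        ]
scene 195 [  0  38  27  12 185] [398.42162162 170.12972973] [472.9986855  -81.13911724 213.        ]
scene 205 [  0   0  16  43 377] [389.42970822 142.14588859] [ 524.32715426 -146.67278522  213.        ]
scene 205 [ 14   0  36  50 858] [421.28088578 144.11188811] [ 466.29350477 -175.01808128  213.        ]
scene 215 [ 14  10  23  16 280] [410.37857143 142.775     ] [ 486.97249368 -167.23988022  213.        ]
top 195 [ 17  16  32  32 786] [422.60305344 271.21882952] [ 486.14528996 -167.86956504  213.        ]
top 205 [ 19  17  29  29 633] [422.94628752 271.19273302] [ 486.19885047 -168.37980842  213.        ]
scene [399.15213012 135.45090057] [423.32163838 151.15762057]
scene rim [392.90380112 147.89035782] [424.5074333  169.10381861]
top [405.53268698 255.4236672 ] [438.52332943 288.73443102]
top rim [395.58966602 251.92865497] [437.73607151 294.49933045]
```

```bash
python3 -m crank '[[[1,-0.5,-0.3,0,0,0,85],[1,-0.5,-0.3,0,0,0,85],[1,-0.5,-0.3,0,0,0,85],[1,-0.5,-0.3,0,0,0,85],[1,-0.5,-0.3,0,0,0,85],[1,-0.5,-0.3,0,0,0,85],[1,-0.5,0,0,0,0,85],[1,-0.5,0,0,0,0,85]]]' 30
python3 -m crank '[[[1,-0.5,0,0,0,0,85],[1,-0.5,0,0,0,0,85],[1,-0.5,0,0,0,0,85],[1,-0.5,0,0,0,0,85],[1,-0.5,0,0,0,0,85],[1,-0.5,0,0,0,0,85],[1,-0.5,0,0,0,0,85],[0.8,-0.5,0,0,0,0,85]]]'
cat >> h.py <<'E'
from scipy.spatial.transform import Rotation as R
def go(p,s=None):
    s=s or sense();q=s["ee_rot"];r=R.from_quat([q[1],q[2],q[3],q[0]])
    print("t",round(s["time_s"],2),"pos",np.round(s["eef_pos"],1),"q",np.round(q,3),"F",np.round(s["force"],1),"units to go",np.round(r.inv().apply(np.array(p)-s["eef_pos"])/25,3), "w",round(s["grip_width"]*85.4,1),"gf",round(s["grip_force"],1))
E
python3 -c "
from h import *
go([486,-168,183])"
```

```text
time_s: 1.05
eef_pos: [333.6, -330.5, 276.5]
ee_rot: [0.0, 0.985, 0.173, 0.0]
force: [-0.1, -0.3, 0.0]
grip_width: 0.992
grip_force: 0.0
time_s: 1.85
eef_pos: [482.9, -169.8, 276.1]
ee_rot: [-0.0, 0.985, 0.173, -0.0]
force: [-0.2, -0.4, 0.1]
grip_width: 0.997
grip_force: 0.0
t 1.85 pos [ 482.9 -169.8  276.1] q [-0.     0.985  0.173 -0.   ] F [-0.2 -0.4  0.1] units to go [ 0.141 -0.026  3.726] w 85.1 gf 0.0
```

```bash
python3 -m crank '[[[0.16,-0.03,0.4,0,0,0,85],[0,0,0.6,0,0,0,85],[0,0,0.6,0,0,0,85],[0,0,0.6,0,0,0,85],[0,0,0.6,0,0,0,85],[0,0,0.6,0,0,0,85],[0,0,0.3,0,0,0,85],[0,0,0,0,0,0,85]]]'
python3 - <<'E'
from h import *
go([486,-168,183])
cv2.imwrite('pics/s1.png',np.hstack([cv2.resize(capture("scene")[110:220,360:470],(400,400)),cv2.resize(capture("top")[215:325,365:475],(400,400))]))
E
```

```text
time_s: 2.65
eef_pos: [484.9, -169.0, 182.7]
ee_rot: [-0.001, 0.985, 0.173, -0.001]
force: [0.4, 0.3, 0.5]
grip_width: 0.999
grip_force: 0.0
t 2.65 pos [ 484.9 -169.   182.7] q [-0.001  0.985  0.173 -0.001] F [0.4 0.3 0.5] units to go [ 0.054 -0.025 -0.011] w 85.3 gf 0.0
```

View pics/s1.png

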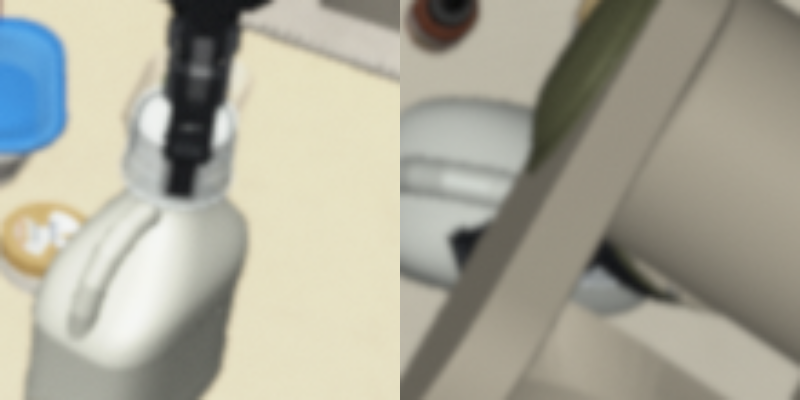

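The left half shows one finger standing in front of the cup wall at about (185,150), with the cup between the fingers. In the right half the arm hides the cup. Next I'll close gently.

```bash
python3 -m crank '[[[0.05,-0.02,0,0,0,0,75],[0,0,0,0,0,0,70],[0,0,0,0,0,0,66],[0,0,0,0,0,0,62],[0,0,0,0,0,0,58],[0,0,0,0,0,0,54],[0,0,0,0,0,0,54],[0,0,0,0,0,0,54]]]' 20
python3 -c "
from h import *
go([486,-168,183]);print(sense()['wrist_torque'])"
```

```text
time_s: 3.55
eef_pos: [486.7, -168.1, 184.0]
ee_rot: [0.0, 0.985, 0.173, 0.0]
force: [0.8, -1.0, 2.1]
grip_width: 0.705
grip_force: 22.3
t 3.55 pos [ 486.7 -168.1  184. ] q [0.    0.985 0.173 0.   ] F [ 0.8 -1.   2.1] units to go [-0.027 -0.013  0.039] w 60.2 gf 22.3
[-0.08573703 -0.06023822 -0.03038689]
```

```bash
python3 -m crank '[[[0,0,-0.1,0,0,0,54],[0,0,-0.2,0,0,0,54],[0,0,-0.4,0,0,0,54],[0,0,-0.5,0,0,0,54],[0,0,-0.5,0,0,0,54],[0,0,-0.5,0,0,0,54],[0,0,-0.5,0,0,0,54],[0,0,-0.3,0,0,0,54]]]'
python3 - <<'E'
from h import *
go([420,-320,260])
cv2.imwrite('pics/s2.png',cv2.resize(capture("scene")[90:220,340:480],(646,600)))
E
```

```text
time_s: 4.35
eef_pos: [486.9, -168.1, 260.6]
ee_rot: [0.001, 0.985, 0.173, 0.001]
force: [0.3, -0.5, -0.8]
grip_width: 0.703
grip_force: 22.0
t 4.35 pos [ 486.9 -168.1  260.6] q [0.001 0.985 0.173 0.001] F [ 0.3 -0.5 -0.8] units to go [-4.586  4.8    0.027] w 60.1 gf 22.0
```

View pics/s2.png

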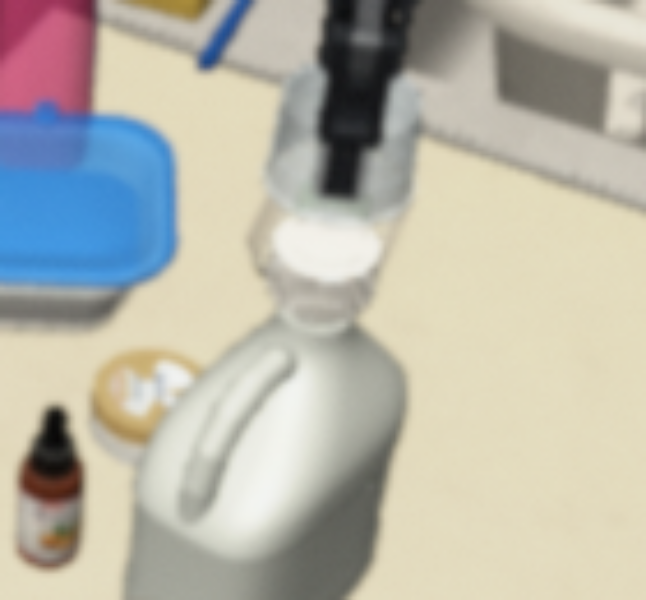

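The cup hangs level from the gripper with its rim at about (340,200), and the white cap sits bare on the neck at about (328,245).

```bash
python3 -m crank '[[[-0.58,0.6,0,0,0,0,54],[-0.58,0.6,0,0,0,0,54],[-0.58,0.6,0,0,0,0,54],[-0.58,0.6,0,0,0,0,54],[-0.58,0.6,0,0,0,0,54],[-0.58,0.6,0,0,0,0,54],[-0.58,0.6,0.2,0,0,0,54],[-0.53,0.6,0.4,0,0,0,54]]]'
python3 -m crank '[[[0,0,0.7,0,0,0,54],[0,0,1,0,0,0,54],[0,0,1,0,0,0,54],[0,0,1,0,0,0,54],[0,0,1,0,0,0,54],[0,0,1,0,0,0,54],[0,0,1,0,0,0,54],[0,0,0.7,0,0,0,54]]]'
python3 -m crank '[[[0,0,0.7,0,0,0,54],[0,0,0.5,0,0,0,54],[0,0,0.3,0,0,0,54],[0,0,0,0,0,0,54],[0,0,0,0,0,0,54],[0,0,0,0,0,0,54],[0,0,0,0,0,0,54],[0,0,0,0,0,0,54]]]'
python3 -c "
from h import *
go([420,-320,13])"
```

```text
time_s: 5.2
eef_pos: [419.3, -320.8, 244.2]
ee_rot: [0.001, 0.985, 0.173, 0.0]
force: [0.6, -0.3, -0.2]
grip_width: 0.701
grip_force: 22.0
time_s: 6.0
eef_pos: [419.2, -319.4, 57.2]
ee_rot: [-0.001, 0.985, 0.173, -0.0]
force: [-0.1, -0.8, 0.5]
grip_width: 0.702
grip_force: 22.0
time_s: 6.8
eef_pos: [419.8, -320.0, 21.7]
ee_rot: [0.0, 0.985, 0.173, 0.0]
force: [1.3, 0.2, -0.0]
grip_width: 0.705
grip_force: 22.0
t 6.8 pos [ 419.8 -320.    21.7] q [0.    0.985 0.173 0.   ] F [ 1.3  0.2 -0. ] units to go [0.009 0.003 0.346] w 60.2 gf 22.0
```

```bash
python3 -m crank '[[[0,0,0.1,0,0,0,54],[0,0,0.1,0,0,0,54],[0,0,0.08,0,0,0,54],[0,0,0,0,0,0,54],[0,0,0,0,0,0,54],[0,0,0.04,0,0,0,54],[0,0,0,0,0,0,54],[0,0,0,0,0,0,54]]]'
```

```text
time_s: 7.6
eef_pos: [419.6, -319.9, 13.3]
ee_rot: [-0.0, 0.985, 0.173, -0.0]
force: [-0.0, 0.9, 0.2]
grip_width: 0.704
grip_force: 22.0
```

```bash
python3 -m crank '[[[0,0,0.04,0,0,0,54],[0,0,0,0,0,0,54],[0,0,0,0,0,0,54],[0,0,0.02,0,0,0,54],[0,0,0,0,0,0,54],[0,0,0,0,0,0,54],[0,0,0,0,0,0,54],[0,0,0,0,0,0,54]]]'
```

```text
time_s: 8.4
eef_pos: [419.8, -319.9, 12.9]
ee_rot: [0.0, 0.985, 0.173, 0.0]
force: [-4.0, 3.9, 12.6]
grip_width: 0.701
grip_force: 22.6
```

```bash
python3 -m crank '[[[0,0,-0.04,0,0,0,54],[0,0,0,0,0,0,62],[0,0,0,0,0,0,68],[0,0,0,0,0,0,76],[0,0,0,0,0,0,85],[0,0,0,0,0,0,85],[0,0,0,0,0,0,85],[0,0,0,0,0,0,85]]]'
python3 -m crank '[[[0,0,-0.2,0,0,0,85],[0,0,-0.3,0,0,0,85],[0,0,-0.5,0,0,0,85],[0,0,-0.8,0,0,0,85],[0,0,-1,0,0,0,85],[0,0,-1,0,0,0,85],[0,0,-1,0,0,0,85],[0,0,-1,0,0,0,85]]]'
python3 -m crank '[[[0,0,-1,0,0,0,85],[0,0,-1,0,0,0,85],[0,0,-1,0,0,0,85],[0,0,-0.5,0,0,0,85],[0,0,-0.3,0,0,0,85],[0,0,0,0,0,0,85],[0,0,0,0,0,0,85],[0,0,0,0,0,0,85]]]'
python3 - <<'E'
from h import *
go([486,-168,250])
a,b=capture("scene"),capture("top")
np.savez('i3.npz',a=a,b=b)
cv2.imwrite('pics/s3.png',np.hstack([cv2.resize(a[100:280,320:480],(400,450)),cv2.resize(b[200:380,360:520],(400,450))]))
E
```

```text
time_s: 9.2
eef_pos: [419.6, -319.9, 12.8]
ee_rot: [-0.0, 0.985, 0.173, 0.0]
force: [0.5, -0.6, 0.2]
grip_width: 0.999
grip_force: 0.0
time_s: 10.0
eef_pos: [419.6, -319.8, 160.0]
ee_rot: [0.001, 0.985, 0.173, 0.0]
force: [-0.2, 0.1, 0.1]
grip_width: 0.994
grip_force: 0.0
time_s: 10.8
eef_pos: [419.4, -319.6, 251.8]
ee_rot: [-0.001, 0.985, 0.173, -0.0]
force: [-0.9, 0.1, 0.2]
grip_width: 0.996
grip_force: 0.0
t 10.8 pos [ 419.4 -319.6  251.8] q [-0.001  0.985  0.173 -0.   ] F [-0.9  0.1  0.2] units to go [ 4.571 -4.795  0.076] w 85.0 gf 0.0
```

View pics/s3.png

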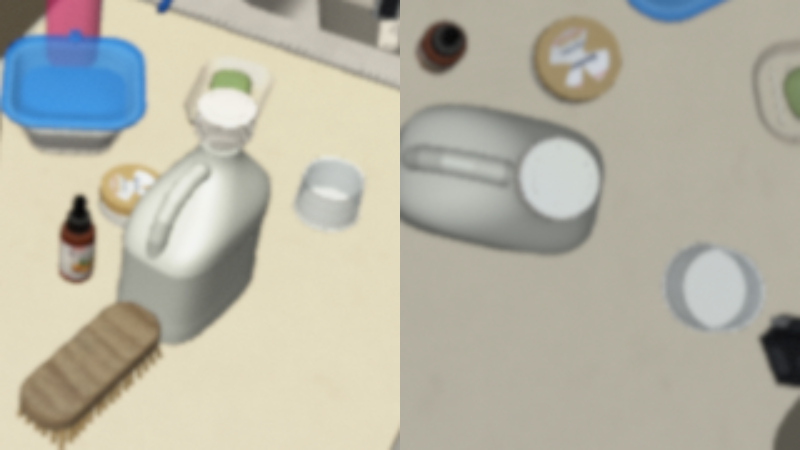

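The cup stands upside down on the worktop at about (330,192) in the left view and (713,287) in the right. The bare cap is at (226,105) on the left and (560,178) on the right. I'll remeasure the cap centre now that it's uncovered.

Run:
```python
from h import *
z=np.load('i3.npz')
for n,im,(x,y,w,hh) in (("scene",z['a'],(392,132,36,18)),("top",z['b'],(405,250,40,45))):
    g=cv2.GaussianBlur(cv2.cvtColor(im[y:y+hh,x:x+w],cv2.COLOR_BGR2GRAY),(3,3),0)
    for t in (190,200,210,220):
        k,l,st,c=cv2.connectedComponentsWithStats((g>t).astype(np.uint8))
        i=1+st[1:,4].argmax();p=st[i,:2]+(st[i,2:4]-1)/2+[x,y];print(n,t,st[i],np.round(plane(n,*(c[i]+[x,y]),213),1),np.round(plane(n,*p,213),1))
```

```text
scene 190 [  5   0  31  18 448] [ 484.3 -173.6  213. ] [ 487.1 -175.5  213. ]
scene 200 [  6   0  30  18 355] [ 486.4 -172.6  213. ] [ 486.2 -176.1  213. ]
scene 210 [  7   0  29  18 313] [ 486.3 -171.6  213. ] [ 485.4 -176.6  213. ]
scene 220 [  7   4  23  14 258] [ 487.4 -167.6  213. ] [ 488.  -167.6  213. ]
top 190 [  4   6  30  31 700] [ 486.6 -168.9  213. ] [ 486.5 -169.2  213. ]
top 200 [  5   7  28  29 644] [ 486.7 -169.   213. ] [ 486.5 -169.2  213. ]
top 210 [12 22  4  3  6] [ 483.1 -162.3  213. ] [ 483.3 -161.8  213. ]Traceback (most recent call last):
  File "<stdin>", line 7, in <module>
ValueError: attempt to get argmax of an empty sequence
```

```bash
python3 -m crank '[[[0.58,-0.6,0,0,0,0,85],[0.58,-0.6,0,0,0,0,85],[0.58,-0.6,0,0,0,0,85],[0.58,-0.6,0,0,0,0,85],[0.58,-0.6,0,0,0,0,85],[0.58,-0.6,0,0,0,0,85],[0.58,-0.6,0,0,0,0,85],[0.53,-0.6,0,0,0,0,85]]]'
python3 -m crank '[[[0,0,0.2,0,0,0,85],[0,0,0.5,0,0,0,85],[0,0,0.5,0,0,0,85],[0,0,0.5,0,0,0,85],[0,0,0.5,0,0,0,85],[0,0,0.3,0,0,0,85],[0,0,0.2,0,0,0,85],[0,0,0,0,0,0,80]]]'
python3 -c "
from h import *
go([486.8,-168.4,184]);print(sense()['joints'])"
```

```text
time_s: 11.7
eef_pos: [486.9, -167.1, 252.4]
ee_rot: [-0.0, 0.985, 0.173, -0.0]
force: [0.4, 0.8, -0.3]
grip_width: 0.995
grip_force: 0.0
time_s: 12.5
eef_pos: [486.5, -168.0, 184.8]
ee_rot: [-0.0, 0.985, 0.173, -0.0]
force: [-0.5, -0.3, 0.4]
grip_width: 0.938
grip_force: 0.0
t 12.5 pos [ 486.5 -168.   184.8] q [-0.     0.985  0.173 -0.   ] F [-0.5 -0.3  0.4] units to go [0.007 0.02  0.032] w 80.1 gf 0.0
[-5.60424984e-01  3.32036045e-01  1.59763331e+00 -3.20369168e-05
  1.21275430e+00  6.62688877e-01]
```

```bash
python3 -m crank '[[[0,0.02,0,0,0,0,70],[0,0,0,0,0,0,62],[0,0,0,0,0,0,56],[0,0,0,0,0,0,52],[0,0,0,0,0,0,49],[0,0,0,0,0,0,46],[0,0,0,0,0,0,44],[0,0,0,0,0,0,42]]]' 40
python3 -m crank '[[[0,0,0,0,0,0,42],[0,0,0,0,0,0,42],[0,0,0,0,0,0,42],[0,0,0,0,0,0,42],[0,0,0,0,0,0,42],[0,0,0,0,0,0,42],[0,0,0,0,0,0,42],[0,0,0,0,0,0,42]]]' 70
python3 -c "
from h import *
go([486.8,-168.4,184]);print(sense()['wrist_torque'])"
```

```text
time_s: 13.3
eef_pos: [486.8, -168.4, 185.5]
ee_rot: [0.0, 0.985, 0.173, 0.0]
force: [-0.3, 0.4, 3.6]
grip_width: 0.559
grip_force: 40.5
time_s: 14.1
eef_pos: [486.8, -168.4, 185.3]
ee_rot: [0.0, 0.985, 0.173, 0.0]
force: [-0.5, 1.7, 4.1]
grip_width: 0.552
grip_force: 71.0
t 14.1 pos [ 486.8 -168.4  185.3] q [0.    0.985 0.173 0.   ] F [-0.5  1.7  4.1] units to go [-0.001 -0.     0.053] w 47.1 gf 71.0
[0.18958251 0.09368542 0.01698298]
```

```bash
python3 -m crank '[[[0,0,0.05,0,0,0,42],[0,0,0.05,0,0,0,42],[0,0,0.05,0,0,0,42],[0,0,0.05,0,0,0,42],[0,0,0,0,0,0,42],[0,0,0,0,0,0,42],[0,0,0,0,0,0,42],[0,0,0,0,0,0,42]]]'
python3 -c "
from h import *
go([486.8,-168.4,180]);print(sense()['wrist_torque'])"
```

```text
time_s: 14.9
eef_pos: [486.9, -168.5, 181.0]
ee_rot: [0.0, 0.985, 0.173, 0.0]
force: [-3.1, 3.0, 10.7]
grip_width: 0.553
grip_force: 72.1
t 14.9 pos [ 486.9 -168.5  181. ] q [0.    0.985 0.173 0.   ] F [-3.1  3.  10.7] units to go [-0.002 -0.003  0.041] w 47.2 gf 72.1
[0.41681304 0.52095226 0.00260552]
```

```bash
python3 -m crank '[[[0,0,0.03,0,0,0,42],[0,0,0,0,0,-0.3,42],[0,0,0,0,0,-0.5,42],[0,0,0,0,0,-0.5,42],[0,0,0,0,0,-0.5,42],[0,0,0,0,0,-0.5,42],[0,0,0,0,0,-0.5,42],[0,0,0,0,0,-0.2,42]]]'
python3 - <<'E'
from h import *
go([486.8,-168.4,180]);print(sense()['wrist_torque'])
cv2.imwrite('pics/s4.png',cv2.resize(capture("scene")[100:230,340:480],(646,600)))
E
```

```text
time_s: 15.7
eef_pos: [487.7, -169.0, 180.9]
ee_rot: [0.002, 0.927, 0.375, 0.001]
force: [0.9, 1.1, 11.6]
grip_width: 0.551
grip_force: 72.0
t 15.7 pos [ 487.7 -169.   180.9] q [0.002 0.927 0.375 0.001] F [ 0.9  1.1 11.6] units to go [-0.007 -0.043  0.034] w 47.1 gf 72.0
[ 0.19122206  0.01794716 -0.04735427]
```

View pics/s4.png

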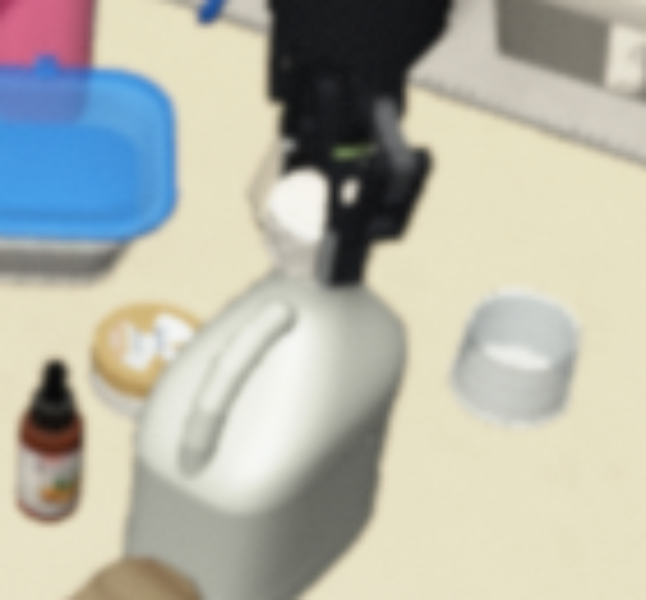

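The jug is unturned (handle still from about (200,460) to (290,315)), the cap is between the fingers and the cup is clear at (518,355). I'll keep twisting.

```bash
python3 -m crank '[[[0,0,0,0,0,-0.4,42],[0,0,0,0,0,-0.6,42],[0,0,0,0,0,-0.7,42],[0,0,0,0,0,-0.7,42],[0,0,0,0,0,-0.7,42],[0,0,0,0,0,-0.7,42],[0,0,0,0,0,-0.5,42],[0,0,0,0,0,0,42]]]'
python3 -c "
from h import *
go([486.8,-168.4,180]);print(sense()['wrist_torque'])"
```

```text
time_s: 16.55
eef_pos: [487.7, -169.0, 180.9]
ee_rot: [0.002, 0.775, 0.632, 0.001]
force: [0.2, 1.0, 12.0]
grip_width: 0.55
grip_force: 72.0
t 16.55 pos [ 487.7 -169.   180.9] q [0.002 0.775 0.632 0.001] F [ 0.2  1.  12. ] units to go [ 0.018 -0.039  0.034] w 47.0 gf 72.0
[ 0.09319019 -0.01405243  0.02637935]
```

```bash
python3 -m crank '[[[0,0,-0.05,0,0,0,42],[0,0,-0.05,0,0,0,42],[0,0,-0.05,0,0,0,42],[0,0,-0.05,0,0,0,42],[0,0,-0.05,0,0,0,42],[0,0,-0.05,0,0,0,42],[0,0,-0.05,0,0,0,42],[0,0,-0.05,0,0,0,42]]]'
python3 -c "
from h import *
go([486.8,-168.4,245]);print(sense()['wrist_torque'])"
```

```text
time_s: 17.35
eef_pos: [486.4, -168.2, 189.0]
ee_rot: [-0.001, 0.775, 0.632, -0.0]
force: [0.5, 0.4, -1.3]
grip_width: 0.55
grip_force: 71.7
t 17.35 pos [ 486.4 -168.2  189. ] q [-0.001  0.775  0.632 -0.   ] F [ 0.5  0.4 -1.3] units to go [-0.003  0.015 -2.239] w 47.0 gf 71.7
[-0.03175886 -0.00366236 -0.00012016]
```

```bash
python3 -m crank '[[[0,0,-0.2,0,0,0,42],[0,0,-0.4,0,0,0,42],[0,0,-0.5,0,0,0,42],[0,0,-0.5,0,0,0,42],[0,0,-0.5,0,0,0,42],[0,0,-0.24,0,0,0,42],[0,0,-0.1,0,0,0,42],[0,0,0,0,0,0,42]]]'
python3 -m crank '[[[0,0,0,0,0,0,42],[0,0,0,0,0,0,42],[0,0,0,0,0,0,42],[0,0,0,0,0,0,42],[0,0,0,0,0,0,42],[0,0,0,0,0,0,42],[0,0,0,0,0,0,42],[0,0,0,0,0,0,42]]]'
python3 - <<'E'
from h import *
go([486.8,-168.4,250])
cv2.imwrite('pics/s5.png',cv2.resize(capture("scene")[70:230,330:490],(600,600)))
E
```

```text
time_s: 18.15
eef_pos: [486.8, -168.4, 250.7]
ee_rot: [0.0, 0.775, 0.632, 0.0]
force: [0.7, 0.5, -0.9]
grip_width: 0.553
grip_force: 71.7
time_s: 18.95
eef_pos: [486.8, -168.4, 250.5]
ee_rot: [-0.0, 0.775, 0.632, -0.0]
force: [0.0, 0.6, -0.0]
grip_width: 0.554
grip_force: 71.7
t 18.95 pos [ 486.8 -168.4  250.5] q [-0.     0.775  0.632 -0.   ] F [ 0.   0.6 -0. ] units to go [0.001 0.    0.022] w 47.3 gf 71.7
```

View pics/s5.png

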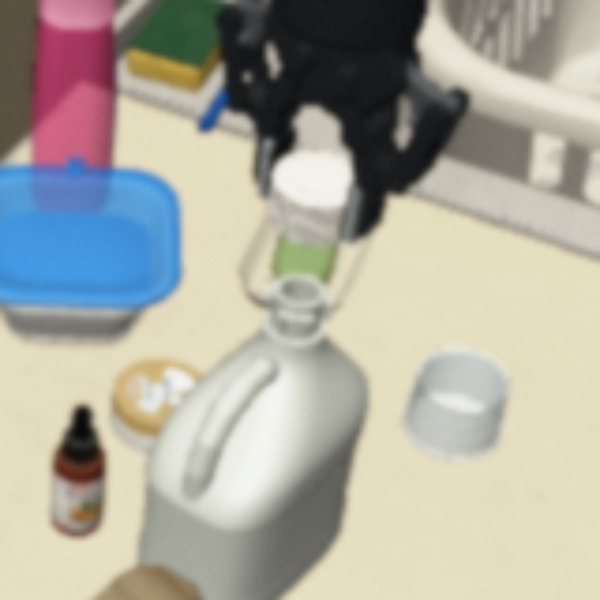

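The cap is held level between the fingers at about (312,195), above the open neck at (300,295). The jug stands in place and the cup stands alone at (457,405), so I'm handing the job in.

```bash
python3 -c "
from rig import *
print(finish_job())"
```

```text
the job is handed in; nothing more can be done
None
```

The job is handed in (verdict not shown): the cup stands upside down beside the jug, and the unlocked cap is held level about 50 mm above the open neck, with the jug and the things round it apparently unmoved in the last picture.

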